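# Set the lay bar and hold the self-inking stamp down in the form's stamp box

## Robot

A 6-joint arm with a two-finger parallel gripper is mounted at the origin on a cart in front of the work surface, level with it; the furniture and walls round the work are solid. World frame = base frame: x ahead of the robot, y to its left, z up, the work surface at z = 0. Lengths are in mm, angles in rad, forces in N, time in s.
With the tool pointing down it reaches from about 350 to 975 mm from the base axis. Payload 7.1 kg.
Tool frame: the origin (TCP) lies between the finger pads, 19 mm behind the fingertips; this is the grasp point; z points along the fingers, y is the line along which they close (so a half turn about z gives the same grasp; the last joint's range is limited). The gripper opens to 88 mm and grips with 3 to 60 N. Pads are 20 mm wide; open, the fingers measure 115 mm over their backs; the gripper's body (75 mm by 178 mm) begins 61 mm behind the grasp point.
Start: joints at [-1.138, 0.423, 1.63, -0, 1.089, -0.019], TCP at [272.88, -562.264, 241.375] pointing down, gripper open.
Joint ranges: [-3, 3], [-0.9, 2.11], [0.09, 2.58], [-1.31, 4.45], [0.11, 2.69], [-2.54, 2.54]. Speed limits (rad/s): [2.39, 2.39, 3.01, 3.14, 3.14, 3.14].

## Interface

Orientations are given as a rotation vector (axis times angle).
In Python, from workcell import get_obs, get_image, camera_model, close_job, look_for, outline_of, pinpoint gives the robot as it stands.
- The arm moves only by the shell command python3 -m jog 'ROWS'. ROWS is text: rows parted by semicolons, each of 7 numbers parted by spaces: the shift along the tool's x, y, z as a fraction of full scale, then the turn, a rotation vector about the tool's x, y, z as a fraction of full scale, then the closure, from -1 (fully open) to 1 (shut). A call has 1 to 8 rows; each row is the pose to reach, as a shift and turn from the pose commanded when the call began, along the tool's axes at that moment; what a row does not reach only later rows make up. Full scale, the value 1, is 0.2 m for a shift and 30 degrees for a turn. A row lasts 1/10 s, in which the tool goes at most 50 mm and 8.59 degrees, less where a joint would pass 70% of its speed; a pose out of reach is approached as far as the arm can. A call with a number of a shift or a turn outside -1 to 1 is refused whole. A call with a gripper value outside its range is refused whole. The fingers move at their own pace and stop on an object; the grip force is fixed at half the most. Time passes only in rows, so rows that repeat a pose let the fingers close. It gives the time, the measured TCP pose, the force, the opening and the grip force at its end, in the units of the state.
- get_obs(): the state, without advancing time (a new reading comes with each control period).
- get_image(name): name is "side" or "top" or "wrist"; returns the picture (480x640x3 uint8, red, green, blue); there is no depth.
- camera_model(name): a dict with "fx", "fy", "cx", "cy" (pixels), "dist_coeffs" ([k1, k2, p1, p2, k3] as OpenCV has them; the pictures are not rectified), "origin" and "orientation" of the camera in the world; the wrist camera has in their place "tool_from_camera" (4x4, takes a point from camera to tool coordinates, whose origin is the TCP and whose axes are the flange's). Camera axes: x right, y down, z forward; pixel columns grow to the right and rows downward; lengths in mm; the calibration is good to about 2 mm. A picture is of the moment at which its call begins: read the wrist's pose just before it. camera_model takes no time and is no camera call.
- close_job(): hands the job in; it is judged then, once.
Trained networks look in the newest picture that a camera, given by its name, has taken for a name from the list of things; names that differ only in an ending like _2 or _b are one class to them, and where a whole thing is asked for, a point or a joint stands for the part that bears it (a point fixed in the world has none). Each returns a list of dicts, best first, with "confidence" (0 to 1); they miss things now and then, are a little off and sometimes report something else, mostly with a low value. They report only what shows in the picture. A call takes as long as a camera call. They do not tell look-alikes from the thing itself.
- look_for(target, camera): "xyz" ([x, y, z] in mm, in the coordinates of the camera as it stood for that picture, good to about 4 mm: the middle of the surface that is visible of it).
- outline_of(target, camera): "mask" (480x640 bool, what is visible of it).
- pinpoint(target, camera): "xyz" ([x, y, z] in mm, in the coordinates of the camera as it stood for that picture, good to about 4 mm: a listed point, or the origin of a listed thing).
The state is a dict: "t": time; "qpos": joint angles; "qvel": joint speeds; "joint_torque": joint torques, N m; "ee_pos": TCP position; "orientation": TCP orientation; "ft_force": force on the tool from outside, world axes, zero at the start; "moment": the same for the moment, N m; "width": finger opening in mm; "grasp_force": force on a finger pad.
Only numpy, scipy, OpenCV 4.12 (cv2) and the standard library are available. Lean on these libraries where they do the work, as an engineer would, in place of code of your own. Each camera call takes 0.05 s, during which the arm holds its last target. There are 200 camera calls.

## Task

The top form on the stamping board needs its stamp. First turn the board's knob in small turns until the lay bar's pointer lines up with the tick printed in the form's margin; then pick up the self-inking stamp, stand it flat in the form's stamp box with its long side square against the near edge of the bar and centred between the box's two side lines, press its sprung handle gently nearly all the way down, and finish still holding it pressed there. Print nowhere else, do not lean hard on the form, leave the bar set, and leave the mug, the pen and the box of staples alone.

Things in the scene. Friction and masses are not known exactly. Their poses are not given: they have to be found in the camera images.
- board: Flat grey stamping board, 180 (x) x 280 (y) x 10 mm, fixed on the worktop; origin at the centre of its underside; x points away from the robot, y left. A pad of forms lies on its left part; on its right stands a grey pinion housing (52 x 46 mm, top 22 mm up) with a knob. A wall cabinet hangs 0.45 m up beyond about x = 0.63 m: lift only as far as needed, or the wrist may meet it.
- knob_grip (a point): The height to grip the black round fluted knob, on its upright axis: 27 mm diameter, 23 mm tall, its top 11 mm above this point and its lower rim 12 mm below. Everything within 60 mm of it stays at least 15 mm lower than this point. The knob does not shift as it turns.
- knob (a joint): Angle of the knob (rad), growing clockwise seen from above. Each rad clockwise drives the lay bar 12 mm along the board's +x (away from the robot) through a rack and pinion; it stays where it is left. Range -0.4 to 3.7; turning takes about 0.15 N m. At the start the pointer always stands short of the tick (too near the robot), by 6 to 36 mm.
- pointer (a point): Tip of the small dark tapered pointer fixed to the lay bar's right end, 14 mm nearer the robot than the bar's near edge. It points to the left over the form's right margin, to the tick's right end, and moves along the board's x with the bar.
- tick (a point): The dark tick (14 mm long along y, 1.4 mm wide) printed in the form's right margin, at its middle; axes like the board's. The pointer is lined up when its tip is level with the tick along the board's x.
- bar_edge (a point): A point on the near lower edge of the lay bar, in the bar's axes (x away from the robot across the bar, y along it). The bar is an aluminium straightedge across the form, 24 mm wide and 6 mm thick, its underside 1.5 mm above the form, reaching 60 mm to the left and over 100 mm to the right of this point. Its near face is upright and holds against side pushes up to about 10 N.
- spot (a point): Point on the form's top face (14 mm above the worktop) where the middle of the stamp's foot belongs: midway between the side lines of the printed stamp box (71 mm along y x 46 mm along x), 20 mm nearer the robot than the box's far line. When the pointer is at the tick the bar's near edge lies on that far line. Axes like the board's. The pad of forms is 150 x 140 x 4 mm and does not slip.
- stamp: Loose self-inking stamp, 40 (x) x 66 (y) x 89 mm tall, 0.13 kg. This is its grey foot frame (40 x 62 mm, solid up to 10 mm); origin at the centre of the foot's underside, z up; the long side is y. Either way round is right: the imprint is symmetrical. It starts standing on the worktop left of the board.
- stamp_grip (a point): Where to grip the stamp's black shell handle, on its middle axis, 66 mm above the foot's underside when not pressed. The shell is 32 mm across (stamp x) and 66 mm long (stamp y), from 34 to 89 mm above the foot; grip it across the 32 mm.
- stamp_handle (a joint): How far the handle is pressed down over the foot (m), 0 free to 0.014 fully down. Spring: 3 N to start, 0.4 N per mm, 8.6 N at full travel. It prints when pressed beyond 0.010. Lifting by the handle lifts the foot.
- mug: Loose mug, 92 mm across and 93 mm tall, beside the board's far right corner; leave it.
- pen: Loose pen, 145 x 12 x 9 mm, lying near the front edge of the worktop between board and stamp; leave it.
- staple_box: Loose small box of staples, 38 x 82 x 28 mm, lying beyond and left of the stamp; leave it.
Not all that is in view belongs to the job. Of the things that look like the stamp, take the one that is farthest to the robot's right at the start.

How it is judged:
By the outcome, as a careful person would: the job done as asked, in the order asked, and still so for the second after the job is handed in, while the arm keeps its last pose, push and grip.
It also fails if it takes over 61 s, if anything falls off the work surface, if the arm or the gripper's body presses on something with over 40 N, if the wrist force passes 120 N, or if a joint passes its speed limit or range.

## Working session

There is one attempt and no reset: what is moved stays moved. The work goes in short steps, Python scripts to look and compute and a shell command to move; the robot and the scene stay as the last step left them, time stands still between calls to the robot, and variables do not carry over. Pictures are saved under pics/ and viewed, at most 10 in all, crops included, and the job is handed in when it is done.

```bash
ls; mkdir -p pics
cat > h.py <<'E'
import numpy as np, cv2
from scipy.spatial.transform import Rotation as R
from workcell import *
def campose(cam):
    m=camera_model(cam)
    if cam=="wrist":
        o=get_obs(); T=np.eye(4); T[:3,:3]=R.from_rotvec(o["orientation"]).as_matrix(); T[:3,3]=o["ee_pos"]
        return m,T@np.array(m["tool_from_camera"])
    T=np.eye(4); q=np.array(m["orientation"],float)
    T[:3,:3]=q if q.shape==(3,3) else R.from_rotvec(q).as_matrix() if q.size==3 else R.from_quat(q).as_matrix()
    T[:3,3]=m["origin"]; return m,T
def K(m): return np.array([[m["fx"],0,m["cx"]],[0,m["fy"],m["cy"]],[0,0,1.]])
def world(T,p): return T[:3,:3]@np.array(p)+T[:3,3]
def pix(m,T,p):
    c=np.linalg.inv(T)@np.append(p,1)
    return cv2.projectPoints(c[None,:3],np.zeros(3),np.zeros(3),K(m),np.array(m["dist_coeffs"]))[0].ravel()
def onplane(m,T,uv,z):
    n=cv2.undistortPoints(np.array([[uv]],float),K(m),np.array(m["dist_coeffs"])).ravel()
    d=T[:3,:3]@np.array([n[0],n[1],1]); return T[:3,3]+d*(z-T[2,3])/d[2]
def snap(cam,name):
    mt=campose(cam); im=get_image(cam); cv2.imwrite("pics/"+name,im[:,:,::-1]); return mt[0],mt[1],im
E
python3 - <<'E'
from h import *
print(camera_model("top")); print(get_obs())
for c in ("top","side"):
    m,T,im=snap(c,c+"0.png")
    for f,t in ((look_for,"stamp"),(pinpoint,"stamp"),(pinpoint,"stamp_grip"),(pinpoint,"knob_grip"),(pinpoint,"pointer"),(pinpoint,"tick"),(pinpoint,"bar_edge"),(pinpoint,"spot"),(pinpoint,"board")):
        for d in f(t,c): 
            w=world(T,d["xyz"]); print(c,f.__name__,t,round(d["confidence"],2),w.round(1),pix(m,T,w).round())
E
```

```text
pics
{'fx': 538.7935319934927, 'fy': 538.7935319934927, 'cx': 322.85812914380756, 'cy': 237.33618529579059, 'dist_coeffs': array([-0.01997135,  0.        ,  0.        ,  0.        ,  0.        ]), 'origin': array([ 496.16348911,  223.3460914 , 1288.56950152]), 'orientation': array([-2.19707842,  2.18150878, -0.0639256 ])}
{'t': 0.0, 'qpos': array([-1.13800050e+00,  4.23847505e-01,  1.63069626e+00, -6.37814931e-06,
        1.08859861e+00, -1.90034408e-02]), 'qvel': array([-5.49337947e-04, -2.28235315e-04, -5.33794377e-04,  2.54930655e-05,
       -7.94328612e-04, -3.99145298e-04]), 'joint_torque': array([-5.06519882e-04, -5.44629729e+01, -2.73665965e+01,  6.43126317e-02,
        2.28281307e-02, -1.08506595e-04]), 'ee_pos': array([ 272.66107211, -561.79441444,  240.59505891]), 'orientation': array([-3.06029612e+00, -7.03329144e-01,  5.08497269e-04]), 'ft_force': array([ 0.18137128, -0.31338998, -0.18928707]), 'moment': array([-0.06576862,  0.03118608, -0.00877208]), 'grasp_force': 0.0, 'width': 87.88221977174231}
top call stamp 0.74 [467.2 583.3  87.6] [162. 282.]
top call stamp 0.66 [5
[... 1301 characters left out ...]
.4 496.1  -3.9] [272. 219.]
side call stamp 0.73 [514.9 374.4  -2.5] [293. 240.]
side call stamp 0.71 [461.1 596.2  -5. ] [262. 203.]
side call stamp 0.33 [5.785e+02 4.701e+02 3.000e-01] [309. 218.]
side call stamp_grip 0.88 [593.  581.6  59.8] [306. 180.]
side call stamp_grip 0.71 [514.3 373.   64. ] [291. 219.]
side call stamp_grip 0.57 [464.1 599.9  67.1] [261. 180.]
side call knob_grip 0.89 [ 469.6 -140.5   35.9] [319. 398.]
side call pointer 0.69 [485.9 -53.   13.9] [317. 364.]
side call tick 0.55 [512.5 -50.1  14.9] [331. 360.]
side call bar_edge 0.77 [515.3  27.8  15.9] [323. 329.]
side call spot 0.87 [522.1  24.1  14.7] [327. 330.]
side call board 0.95 [507.7 -37.    0. ] [327. 360.]
```

View pics/top0.png

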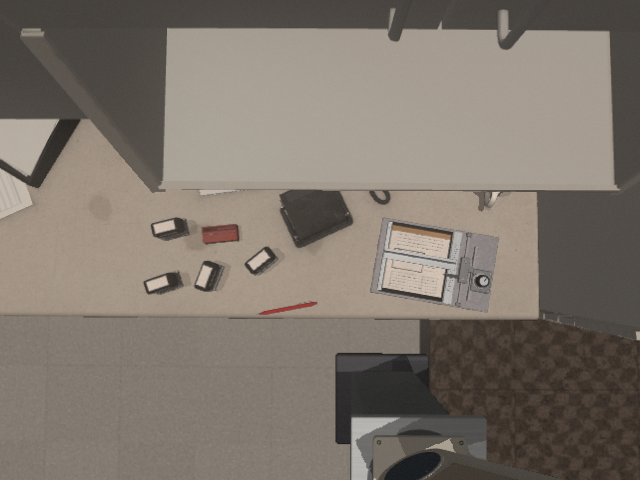

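Run:
```python
import cv2
a=cv2.imread("pics/side0.png");cv2.imwrite("pics/side0c.png",cv2.resize(a[150:450,180:480],None,fx=2,fy=2,interpolation=cv2.INTER_CUBIC))
```

```text
(no output)
```

View pics/side0c.png

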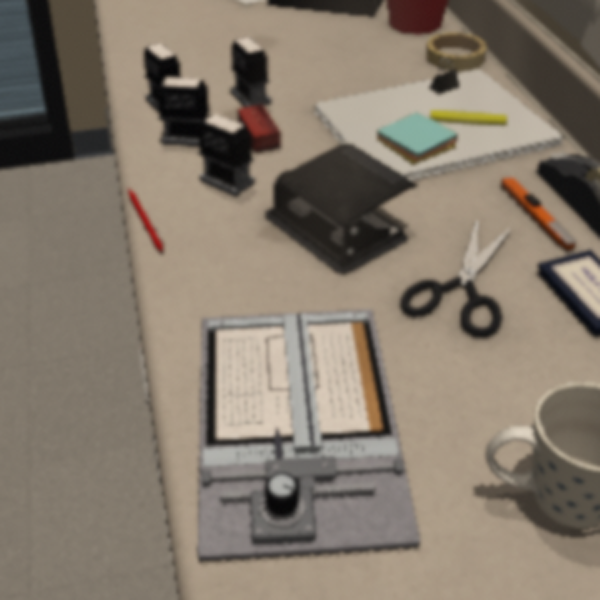

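Candidates for the stamp in the top view: (260,262), (207,276), (162,283) and (169,228). The description picks the one farthest right, (260,262), near (515,370). The board is slightly yawed, with its knob at (482,281). In the side crop a hole punch stands beyond the stamp.

```bash
cat >> h.py <<'E'
def plan(target=None,yawy=None,o=None):
    """target world TCP; yawy: world angle (deg) of tool y axis (mod 180). prints shift fraction & turn"""
    o=o or get_obs(); M=R.from_rotvec(o["orientation"]).as_matrix()
    p=np.array(o["ee_pos"]); a=np.degrees(np.arctan2(M[1,1],M[0,1]))
    print("t",round(o["t"],2),"tcp",p.round(1),"y-ang",round(a,1),"tilt",np.degrees(np.arccos(-M[2,2])).round(2),"q",np.round(o["qpos"],2),"w",round(o["width"],1),"F",np.round(o["ft_force"],1))
    if target is not None:
        if yawy is None: yawy=a
        best=None
        y=np.radians(yawy+180*round((a-yawy)/180)); 
        Y=np.array([np.cos(y),np.sin(y),0]);Z=np.array([0,0,-1.]);D=np.c_[np.cross(Y,Z),Y,Z]
        rv=R.from_matrix(M.T@D).as_rotvec()
        print("shift",(M.T@(np.array(target)-p)/200).round(4),"turn",(rv/np.radians(30)).round(4))
E
python3 - <<'E'
from h import *
m,T,im=snap("top","top1.png")
for t in ("board","stamp"):
    for d in outline_of(t,"top"):
        mk=d["mask"].astype(np.uint8); c=max(cv2.findContours(mk,0,2)[0],key=cv2.contourArea)
        z=10 if t=="board" else 89
        P=np.array([onplane(m,T,p[0],z)[:2] for p in c],np.float32)
        print(t,d["confidence"],cv2.minAreaRect(P), P.min(0),P.max(0))
print(onplane(m,T,(482.5,280),47))
plan((470,-80,240),90)
E
```

```text
board 0.94 ((511.7611083984375, -38.000274658203125), (280.177490234375, 180.2787322998047), 80.37332153320312) [ 402.455   -190.13763] [621.2781  112.14087]
board 0.66 ((580.4361572265625, 472.650634765625), (42.8514289855957, 87.98690795898438), 5.165290355682373) [558.58545 428.6432 ] [604.4115 517.4152]
stamp 0.93 ((514.6837158203125, 365.2000427246094), (42.89980697631836, 67.60266876220703), 39.21897888183594) [486.50467 328.3109 ] [546.80615 401.66196]
stamp 0.9 ((478.7467956542969, 480.8168640136719), (49.47153091430664, 68.02532958984375), 70.45199584960938) [445.78442 450.464  ] [514.63245 512.2225 ]
stamp 0.81 ((586.15185546875, 569.728515625), (44.277225494384766, 79.95105743408203), 14.473417282104492) [560.7983 528.1002] [610.40155 611.71497]
stamp 0.77 ((463.43121337890625, 581.6826782226562), (38.08395767211914, 82.97567749023438), 18.87008285522461) [442.5239  538.97906] [491.84122 623.9745 ]
[ 476.07322698 -141.22833793   47.        ]
t 1.15 tcp [ 272.9 -562.3  241.4] y-ang -64.1 tilt 0.0 q [-1.14  0.42  1.63 -0.    1.09 -0.02] w 87.8 F [ 0.  -0.1  0.1]
shift [ 1.9395 -1.7391  0.007 ] turn [ 0.     -0.      0.8629]
```

```bash
python3 -m jog '0.97 -0.87 0 0 0 0 -1;0.97 -0.87 0 0 0 0 -1;0.97 -0.87 0 0 0 0 -1;0.97 -0.87 0 0 0 0 -1;0.97 -0.87 0 0 0 0 -1;0.97 -0.87 0 0 0 0 -1;0.97 -0.87 0 0 0 0 -1' && python3 -m jog '0.97 -0.87 0 0 0 0 -1;0.97 -0.87 0 0 0 0 -1;0.97 -0.87 0 0 0 0 -1;0.97 -0.87 0 0 0 0 -1;0.97 -0.87 0 0 0 0 -1;0.97 -0.87 0 0 0 0 -1;0.97 -0.87 0 0 0 0 -1;0.97 -0.87 0 0 0 0 -1'
python3 - <<'E'
from h import *
plan(); print(np.round(camera_model("wrist")["tool_from_camera"],3))
m,T,im=snap("wrist","w1.png")
for t in ("knob_grip","pointer","tick","bar_edge","spot","board"):
    for d in pinpoint(t,"wrist"):
        w=world(T,d["xyz"]); print(t,round(d["confidence"],2),w.round(1),pix(m,T,w).round())
E
```

```text
t: 1.85
ee_pos: [372.1, -319.9, 241.7]
orientation: [3.06, 0.708, 0.0]
ft_force: [-0.5, -0.4, -0.5]
width: 87.7
grasp_force: 0.0
t: 2.65
ee_pos: [469.9, -81.3, 241.3]
orientation: [3.062, 0.702, -0.001]
ft_force: [0.4, 0.7, -0.2]
width: 87.7
grasp_force: 0.0
t 2.65 tcp [469.9 -81.3 241.3] y-ang -64.2 tilt 0.04 q [-0.2   0.2   1.95 -0.    0.99  0.92] w 87.7 F [ 0.4  0.7 -0.2]
[[ 1.00000e-03 -9.57000e-01 -2.91000e-01  7.86120e+01]
 [ 1.00000e+00  1.00000e-03  0.00000e+00  2.04900e+00]
 [ 0.00000e+00 -2.91000e-01  9.57000e-01 -1.41989e+02]
 [ 0.00000e+00  0.00000e+00  0.00000e+00  1.00000e+00]]
knob_grip 0.93 [ 470.5 -145.8   38.3] [372. 236.]
knob_grip 0.48 [514.5  25.5  11.7] [247. 126.]
pointer 0.95 [488.7 -53.6  13.7] [304. 181.]
tick 0.92 [516.8 -56.4  11.1] [317. 158.]
bar_edge 0.55 [514.8  26.   13.4] [246. 126.]
spot 0.95 [523.7  23.9  11. ] [252. 119.]
```

View pics/w1.png

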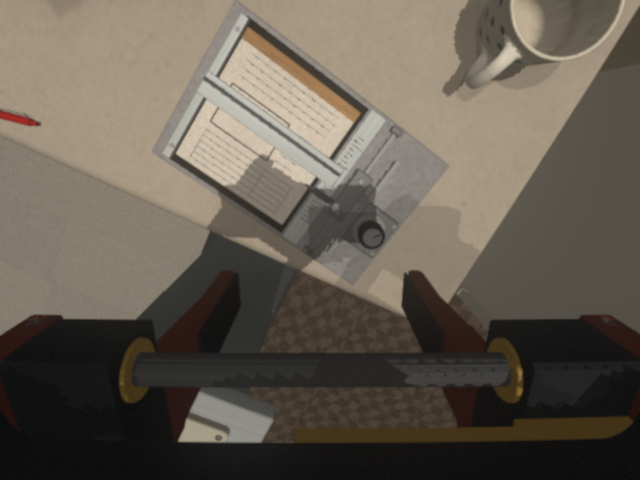

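The wrist view shows the knob at (371,233), the pointer near (304,181) in shadow, and the tick near (317,158). I'll turn the wrist back for turning room and go above the knob.

```bash
python3 -m jog '-0.13 0.27 0.3 0 0 -1 -1;-0.13 0.27 0.3 0 0 -1 -1;-0.13 0.27 0.3 0 0 -1 -1;-0.13 0.27 0.3 0 0 -1 -1' >/dev/null && python3 -m jog '0 0 0 0 0 -1 -1;0 0 0 0 0 -1 -1;0 0 0 0 0 -1 -1;0 0 0 0 0 -1 -1' >/dev/null; python3 -m jog '0 0 0 0 0 -1 -1;0 0 0 0 0 -1 -1;0 0 0 0 0 -1 -1;0 0 0 0 0 -1 -1' >/dev/null; python3 -m jog '0 0 0 0 0 -1 -1;0 0 0 0 0 -1 -1;0 0 0 0 0 -1 -1;0 0 0 0 0 -1 -1;0 0 0 0 0 -1 -1'
python3 - <<'E'
from h import *
plan()
m,T,im=snap("wrist","w2.png")
for t in ("knob_grip","pointer","tick","bar_edge","spot","board"):
    for d in pinpoint(t,"wrist"):
        w=world(T,d["xyz"]); print(t,round(d["confidence"],2),w.round(1),pix(m,T,w).round())
E
```

```text
t: 4.7
ee_pos: [470.1, -140.0, 181.4]
orientation: [0.921, 3.003, -0.0]
ft_force: [0.2, -0.2, -0.8]
width: 87.9
grasp_force: 0.0
t 4.7 tcp [ 470.1 -140.   181.4] y-ang 55.9 tilt 0.01 q [-0.31  0.31  1.97 -0.    0.86 -1.29] w 87.9 F [ 0.2 -0.2 -0.8]
knob_grip 0.97 [ 470.9 -143.1   39.8] [321. 230.]
pointer 0.82 [486.1 -51.5  14.9] [411. 182.]
tick 0.9 [512.9 -53.1   9.9] [422. 206.]
tick 0.55 [507.2 -41.3   2.4] [428. 193.]
bar_edge 0.89 [510.5  28.7  12.9] [499. 155.]
spot 0.74 [523.5  24.7  11.1] [501. 170.]
board 0.96 [ 5.088e+02 -4.260e+01 -4.000e-01] [427. 194.]
```

View pics/w2.png

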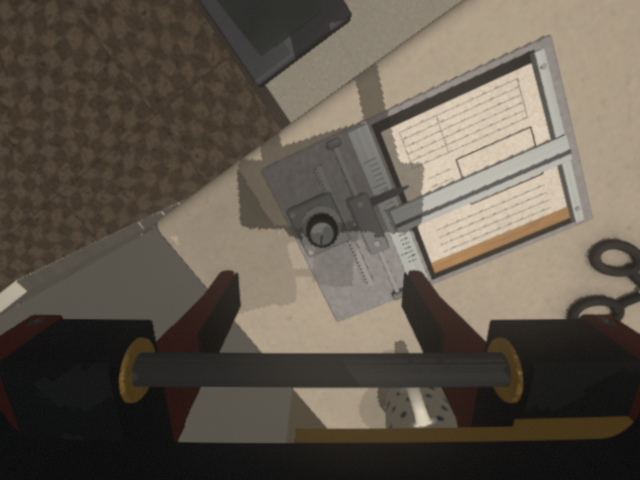

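Run:
```python
from h import *
m,T=campose("wrist")
im=cv2.imread("pics/w2.png"); c=im[195:265,285:355]
cv2.imwrite("pics/k.png",cv2.resize(c,None,fx=8,fy=8,interpolation=cv2.INTER_CUBIC))
for uv in ((321,231),(322,230)): print(onplane(m,T,uv,49))
plan((471,-143,90))
```

```text
[ 469.91245742 -141.81736157   49.        ]
[ 469.65298569 -140.60229313   49.        ]
t 5.05 tcp [ 470.2 -139.7  181.4] y-ang 55.8 tilt 0.0 q [-0.31  0.31  1.97  0.    0.86 -1.29] w 88.0 F [1.1 1.3 0.1]
shift [-0.0125 -0.0112  0.4569] turn [ 0. -0.  0.]
```

View pics/k.png

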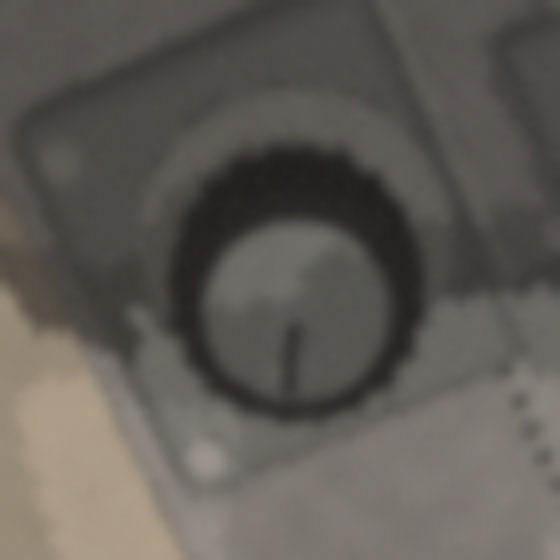

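The crop shows the knob's cap centre at crop (298,318), which is full-image (322.2,234.7), with the index line pointing down in the image.

Run:
```python
from h import *
m,T=campose("wrist")
for z in (47,49,51): print(onplane(m,T,(322.2,234.7),z))
plan((472,-142,90))
```

```text
[ 473.75639208 -143.15695166   47.        ]
[ 473.25146783 -142.82513604   49.        ]
[ 472.74654358 -142.49332041   51.        ]
t 5.05 tcp [ 470.2 -139.7  181.4] y-ang 55.8 tilt 0.0 q [-0.31  0.31  1.97  0.    0.86 -1.29] w 88.0 F [1.1 1.3 0.1]
shift [-0.0138 -0.0042  0.4569] turn [ 0. -0.  0.]
```

```bash
python3 -m jog '-0.021 -0.006 0.45 0 0 0 -1;-0.021 -0.006 0.45 0 0 0 -1;-0.021 -0.006 0.6 0 0 0 -1;-0.021 -0.006 0.677 0 0 0 -1;-0.021 -0.006 0.677 0 0 0 0' && python3 -m jog '0 0 0 0 0 0 0.3;0 0 0 0 0 0 0.5;0 0 0 0 0 0 1;0 0 0 0 0 0 1;0 0 0 0 0 0 1;0 0 0 0 0 0 1'; python3 -c "
from h import *
plan((473,-143,46))"
```

```text
t: 5.55
ee_pos: [471.5, -142.6, 43.9]
orientation: [-0.921, -2.999, -0.0]
ft_force: [-0.2, -0.3, 0.4]
width: 82.8
grasp_force: 0.0
t: 6.15
ee_pos: [473.1, -143.1, 46.3]
orientation: [0.921, 3.003, -0.0]
ft_force: [0.2, -0.1, -0.6]
width: 35.5
grasp_force: 0.0
t 6.15 tcp [ 473.1 -143.1   46.3] y-ang 55.9 tilt 0.03 q [-0.32  0.56  2.02  0.    0.56 -1.29] w 35.5 F [ 0.2 -0.1 -0.6]
shift [0.0009 0.0001 0.0015] turn [ 0.0003  0.0011 -0.    ]
```

```bash
python3 -m jog '0 0 0 0 0 0 1;0 0 0 0 0 0 1;0 0 0 0 0 0 1;0 0 0 0 0 0 1'
python3 - <<'E'
from h import *
plan()
for c in ("wrist","side"):
  m,T,im=snap(c,"g_%s.png"%c)
  for t in ("pointer","tick","bar_edge","spot"):
    for d in pinpoint(t,c):
        w=world(T,d["xyz"]); print(c,t,round(d["confidence"],2),w.round(1),pix(m,T,w).round())
E
```

```text
t: 6.55
ee_pos: [474.0, -141.9, 46.3]
orientation: [0.922, 3.002, 0.002]
ft_force: [5.9, 10.8, 2.4]
width: 26.7
grasp_force: 30.0
t 6.55 tcp [ 474.  -141.9   46.3] y-ang 55.8 tilt 0.12 q [-0.32  0.56  2.01  0.    0.56 -1.29] w 26.7 F [ 5.9 10.8  2.4]
wrist pointer 0.69 [484.7 -52.3  14.3] [473. 207.]
wrist pointer 0.23 [523.1  23.6  14.5] [630. 188.]
wrist bar_edge 0.97 [515.4  26.4  15.1] [631. 174.]
```

View pics/g_wrist.png

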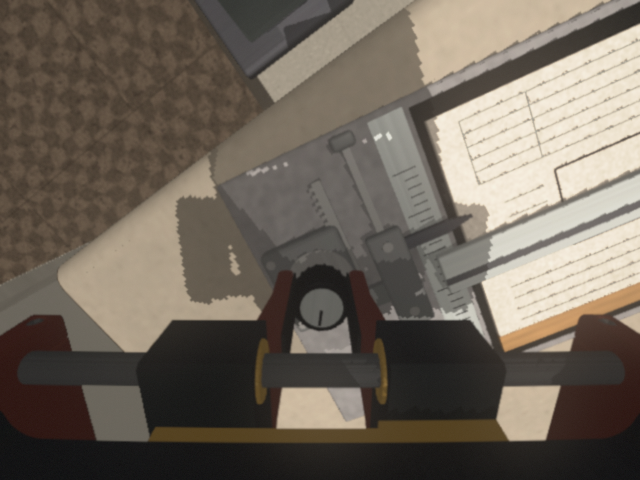

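```bash
python3 -m jog '0 0.008 0 0 0 0 1;0 0.008 0 0 0 0.25 1;0 0.008 0 0 0 0.5 1;0 0.008 0 0 0 0.75 1;0 0.008 0 0 0 1 1;0 0.008 0 0 0 1 1'; python3 -c "
from h import *
plan((473,-143,46)); o=get_obs(); print(R.from_rotvec(o['orientation']).inv().apply(o['ft_force']).round(1),o['moment'].round(2))"
```

```text
t: 7.65
ee_pos: [473.2, -142.4, 46.2]
orientation: [-1.671, -2.659, 0.002]
ft_force: [-4.8, -5.8, 5.9]
width: 26.4
grasp_force: 30.0
t 7.65 tcp [ 473.2 -142.4   46.2] y-ang 25.7 tilt 0.08 q [-0.32  0.56  2.01 -0.    0.56 -0.76] w 26.4 F [-4.8 -5.8  5.9]
shift [-0.0024 -0.002   0.0011] turn [-0.0028  0.      0.    ]
[-3.1 -6.8 -5.9] [-0.98  0.76 -0.07]
```

```bash
python3 -m jog '0 -0.003 0 0 0 0.25 1;0 -0.003 0 0 0 0.5 1;0 -0.003 0 0 0 0.75 1;0 -0.003 0 0 0 1 1;0 -0.003 0 0 0 1 1'; python3 -m jog '0 0 0 0 0 0.25 1;0 0 0 0 0 0.5 1;0 0 0 0 0 0.75 1;0 0 0 0 0 1 1;0 0 0 0 0 1 1';  python3 - <<'E'
from h import *
plan(); o=get_obs(); print(R.from_rotvec(o['orientation']).inv().apply(o['ft_force']).round(1),o['moment'].round(2))
for c in ("wrist","side","top"):
  m,T,im=snap(c,"g2_%s.png"%c)
  for t in ("pointer","tick","bar_edge","spot"):
    for d in pinpoint(t,c):
        w=world(T,d["xyz"]); print(c,t,round(d["confidence"],2),w.round(1),pix(m,T,w).round())
E
```

```text
t: 8.15
ee_pos: [472.0, -142.6, 46.2]
orientation: [-2.302, -2.135, 0.003]
ft_force: [-6.3, -5.5, 8.4]
width: 26.5
grasp_force: 30.0
t: 8.65
ee_pos: [470.9, -142.2, 46.2]
orientation: [-2.776, -1.466, 0.006]
ft_force: [-9.6, -3.5, 12.5]
width: 26.4
grasp_force: 30.0
t 8.65 tcp [ 470.9 -142.2   46.2] y-ang -34.3 tilt 0.27 q [-0.32  0.56  2.02 -0.    0.57  0.28] w 26.4 F [-9.6 -3.5 12.5]
[ -8.3  -6.  -12.5] [-0.81  1.55 -0.11]
wrist pointer 0.71 [505.1 -57.   16.3] [278. 109.]
wrist tick 0.75 [515.6 -52.1  13.1] [290.  88.]
top pointer 0.59 [506.7 -57.   20. ] [443. 266.]
top pointer 0.54 [520.  367.7   1.5] [264. 260.]
top tick 0.74 [521.2 -54.4  16.4] [442. 260.]
top bar_edge 0.79 [530.9  23.5  18.2] [409. 256.]
```

Run:
```python
import cv2
a=cv2.imread("pics/g2_wrist.png")[40:190,180:380];cv2.imwrite("pics/g2c.png",cv2.resize(a,None,fx=4,fy=4,interpolation=cv2.INTER_CUBIC))
```

```text
(no output)
```

View pics/g2c.png

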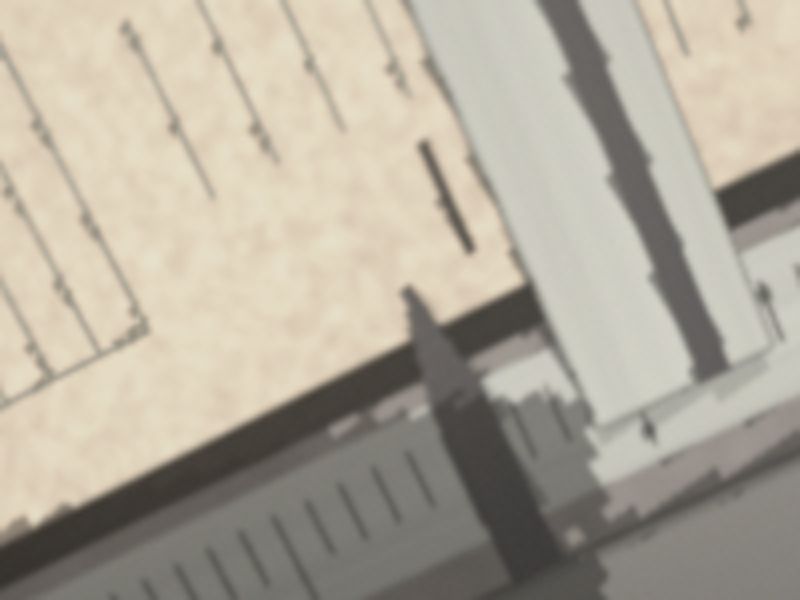

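The crop shows the tick from (286.2,75.5) to (297.5,103) and the pointer tip at (281.5,111.8), still short of the tick.

Run:
```python
from h import *
m,T=campose("wrist")
a=onplane(m,T,(286.25,75.5),14);b=onplane(m,T,(297.5,103),14)
print(a,b,np.linalg.norm(a-b),"tick yaw",np.degrees(np.arctan2((a-b)[1],(a-b)[0])), "cam",T[:3,3])
for yaw in (-9.6,-np.degrees(np.arctan2((a-b)[0],(a-b)[1]))):
  u=np.array([np.cos(np.radians(yaw)),np.sin(np.radians(yaw)),0])
  for z in (14,16,18):
    p=onplane(m,T,(281.5,111.75),z); print(yaw,z,p,"remaining",((a+b)/2-p)@u)
```

```text
[516.89060624 -46.51358681  14.        ] [514.20262845 -59.74619102  14.        ] 13.502852990524142 tick yaw 78.51757175726505 cam [516.18332723 -78.560162   187.98767146]
-9.6 14 [505.30603337 -58.6206831   14.        ] remaining 9.18148235749016
-9.6 16 [505.43106859 -58.84988875  16.        ] remaining 9.019973781285023
-9.6 18 [505.55610382 -59.0790944   18.        ] remaining 8.858465205079884
-11.482428242734954 14 [505.30603337 -58.6206831   14.        ] remaining 8.942588797279212
-11.482428242734954 16 [505.43106859 -58.84988875  16.        ] remaining 8.774428679029768
-11.482428242734954 18 [505.55610382 -59.0790944   18.        ] remaining 8.60626856078032
```

```bash
python3 -m jog '-0.003 -0.003 -0.003 0 0 0.25 1;-0.005 -0.004 -0.005 0 0 0.5 1;-0.005 -0.004 -0.005 0 0 0.75 1;-0.005 -0.004 -0.005 0 0 1 1;-0.005 -0.004 -0.005 0 0 1 1';  python3 - <<'E'
from h import *
plan(); o=get_obs(); print(R.from_rotvec(o['orientation']).inv().apply(o['ft_force']).round(1),o['moment'].round(2))
m,T,im=snap("wrist","g3.png")
for t in ("pointer","tick"):
    for d in pinpoint(t,"wrist"):
        w=world(T,d["xyz"]); q=pix(m,T,w); print(t,round(d["confidence"],2),w.round(1),q.round())
c=[int(v) for v in q]; x0=max(c[0]-90,0); y0=max(c[1]-65,0); print(x0,y0)
cv2.imwrite("pics/g3c.png",cv2.resize(im[y0:y0+130,x0:x0+180,::-1],None,fx=4,fy=4,interpolation=cv2.INTER_CUBIC))
E
```

```text
t: 9.9
ee_pos: [470.0, -141.4, 46.3]
orientation: [-3.06, -0.698, 0.006]
ft_force: [-3.8, 3.9, -0.9]
width: 26.1
grasp_force: 30.0
t 9.9 tcp [ 470.  -141.4   46.3] y-ang -64.3 tilt 0.27 q [-0.32  0.56  2.02  0.    0.57  0.81] w 26.1 F [-3.8  3.9 -0.9]
[-1.7 -5.1  1. ] [ 0.76  0.64 -0.12]
pointer 0.84 [510.7 -55.8  12.9] [201. 144.]
tick 0.82 [515.7 -54.6  12.5] [202. 134.]
112 69
```

View pics/g3c.png

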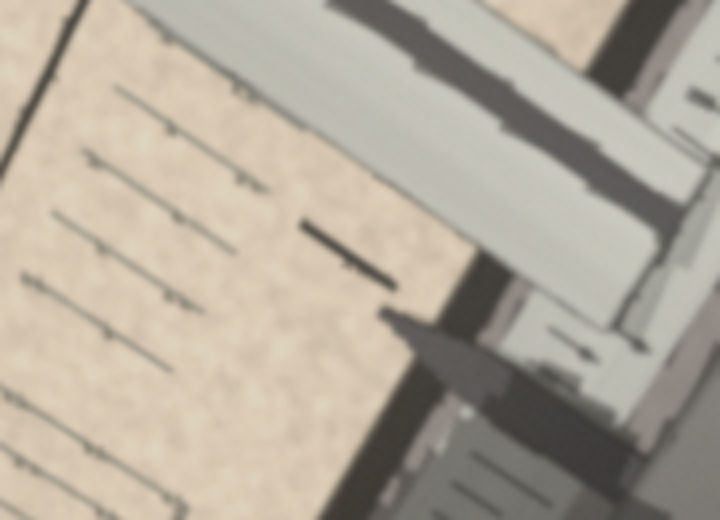

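The tick runs from (187.8,124.8) to (210.5,141) and the tip is at (207.2,147): a few mm short.

```bash
cat >> h.py <<'E'
def remain(m,T,e1,e2,tip):
    a=onplane(m,T,e1,14);b=onplane(m,T,e2,14); d=(a-b)*np.sign((a-b)[1]); yaw=-np.degrees(np.arctan2(d[0],d[1]))
    print(a,b,np.linalg.norm(d),"yaw",yaw,"cam",T[:3,3])
    for y in (-9.6,yaw):
        u=np.array([np.cos(np.radians(y)),np.sin(np.radians(y)),0])
        print([(((a+b)/2-onplane(m,T,tip,z))@u).round(2) for z in (14,16,18)])
E
python3 - <<'E'
from h import *
m,T=campose("wrist"); remain(m,T,(187.75,124.75),(210.5,141),(207.25,147))
E
```

```text
[516.58435006 -46.69164701  14.        ] [514.15939043 -59.87116257  14.        ] 13.400748476125901 yaw -10.425508985358901 cam [ 542.24649159 -109.18413185  188.03491257]
[np.float64(3.63), np.float64(3.18), np.float64(2.72)]
[np.float64(3.53), np.float64(3.07), np.float64(2.61)]
```

```bash
python3 -m jog '0 -0.002 0 0 0 0.2 1;0 -0.002 0 0 0 0.4 1;0 -0.002 0 0 0 0.4 1'; python3 -m jog '0 0 0 0 0 0 0;0 0 0 0 0 0 -0.6;0 0 0 0 0 0 -1;0 0 0 0 0 0 -1'
python3 - <<'E'
from h import *
plan((430,-55,120),-80)
E
```

```text
t: 10.35
ee_pos: [469.9, -141.0, 46.3]
orientation: [-3.117, -0.377, 0.006]
ft_force: [-3.5, 5.1, -0.6]
width: 26.4
grasp_force: 30.0
t: 10.75
ee_pos: [472.4, -142.3, 47.1]
orientation: [3.118, 0.38, 0.001]
ft_force: [0.2, -0.3, 0.6]
width: 55.0
grasp_force: 0.0
t 10.75 tcp [ 472.4 -142.3   47.1] y-ang -76.1 tilt 0.05 q [-0.32  0.56  2.02 -0.    0.56  1.01] w 55.0 F [ 0.2 -0.3  0.6]
shift [-0.1007 -0.4743 -0.3646] turn [ 0.0009 -0.0014  0.1301]
```

```bash
python3 -m jog '0 0 -0.2 0 0 0 -1;-0.1 -0.4743 -0.2 0 0 0.13 -1;-0.1 -0.4743 -0.2 0 0 0.13 -1;-0.1 -0.4743 -0.2 0 0 0.13 -1;-0.1 -0.4743 -0.2 0 0 0.13 -1'
python3 - <<'E'
from h import *
plan()
m,T,im=snap("wrist","g4.png")
for t in ("pointer","tick"):
    for d in pinpoint(t,"wrist"):
        w=world(T,d["xyz"]); q=pix(m,T,w); print(t,round(d["confidence"],2),w.round(1),q.round())
q=pix(m,T,(515,-54,14));print(q,pix(m,T,(523,24,14)),m["fx"])
c=[int(v) for v in q]; x0=max(c[0]-90,0); y0=max(c[1]-65,0); print(x0,y0)
cv2.imwrite("pics/g4c.png",cv2.resize(im[y0:y0+130,x0:x0+180,::-1],None,fx=4,fy=4,interpolation=cv2.INTER_CUBIC))
E
```

```text
t: 11.25
ee_pos: [430.0, -54.2, 87.3]
orientation: [3.129, 0.277, 0.001]
ft_force: [0.5, -0.2, -0.1]
width: 87.2
grasp_force: 0.0
t 11.25 tcp [430.  -54.2  87.3] y-ang -79.9 tilt 0.05 q [-0.15  0.42  2.14 -0.    0.58  1.24] w 87.2 F [ 0.5 -0.2 -0.1]
pointer 0.71 [513.2 -59.7  14. ] [349. 132.]
pointer 0.65 [522.4  24.9  12.9] [215.  91.]
pointer 0.37 [ 471.9 -142.1   43.7] [477. 230.]
tick 0.58 [514.9 -54.3  10.4] [341. 127.]
tick 0.37 [515.4 -59.3  12.7] [349. 128.]
[340.76753724 126.84511663] [216.37611108  89.65512607] 331.55906365132705
250 61
```

View pics/g4c.png

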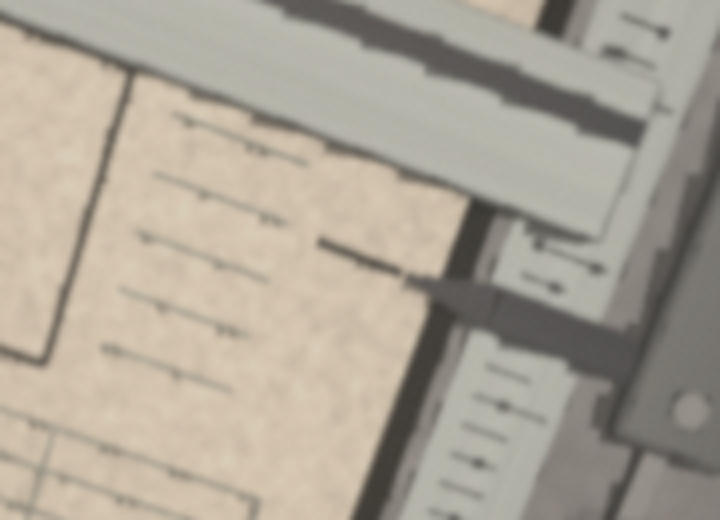

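The tip (410,279 in the crop, full image (352.5,130.8)) sits about on the tick line (330,121.2)–(350.5,129.2). Checking in mm:

Run:
```python
from h import *
m,T=campose("wrist"); im=cv2.imread("pics/g4.png")
remain(m,T,(330,121.25),(350.5,129.25),(352.5,130.6))
g=cv2.cvtColor(im,6).astype(int)
print("cols from 326:");
for r in range(118,137): print(r,g[r,326:366])
```

```text
[518.08802004 -48.40709569  14.        ] [515.66165495 -61.78512114  14.        ] 13.596279369485053 yaw -10.279956678154251 cam [509.14284383 -44.02507598 229.22803329]
[np.float64(0.41), np.float64(0.5), np.float64(0.58)]
[np.float64(0.31), np.float64(0.4), np.float64(0.49)]
cols from 326:
118 [197 198 197 195 192 192 194 195 196 197 198 200 200 199 197 192 189 188
 190 192 193 190 190 192 196 198 197 192 188 189 191 192 195 198 199 198
 196 183 141  86]
119 [196 198 197 186 179 182 188 193 196 197 199 197 199 199 196 190 186 186
 187 191 193 194 194 194 194 195 194 191 189 188 189 189 190 194 198 198
 194 174 118  73]
120 [195 197 193 169 147 157 171 182 190 193 196 195 197 197 195 190 185 185
 187 188 193 196 197 196 194 193 192 190 187 187 186 186 189 192 195 195
 188 154  98  66]
121 [194 197 187 148 115 119 137 154 170 179 184 188 193 195 195 190 188 187
 186 189 193 197 198 198 196 194 192 190 189 187 187 188 192 193 192 189
 176 129  79  64]
122 [194 195 185 153 123 111 108 115 130 144 157 170 179 188 192 192 190 189
 189 189 191 198 199 200 198 197 194 192 191 191 193 193 1
[... 1684 characters left out ...]
91  91  90
  89  89  89  87]
133 [201 201 200 198 197 196 196 196 197 197 198 198 197 195 195 196 196 196
 198 199 198 194 191 186 171 160 153 143 127 115 103  94  91  92  92  91
  90  92  91  90]
134 [198 199 199 198 197 198 200 200 199 199 199 199 198 197 196 197 198 198
 199 200 198 194 191 188 184 182 180 169 160 149 125 102  92  90  90  90
  90  92  89  90]
135 [194 194 195 196 198 200 200 201 199 200 199 198 197 198 196 198 198 200
 199 200 198 193 192 190 191 191 190 185 181 172 140 110  89  86  87  89
  90  90  90  89]
136 [190 191 193 194 198 198 199 199 198 198 196 196 195 194 195 197 201 200
 199 198 196 195 194 192 193 194 192 189 188 178 142 104  80  75  79  84
  88  90  89  89]
```

About 0.5 mm short, so I regrip for one tiny turn (~2.5°).

Run:
```python
from h import *
plan((472.5,-141,46),-80)
```

```text
t 11.4 tcp [430.9 -55.5  87.1] y-ang -80.1 tilt 0.08 q [-0.16  0.42  2.13 -0.    0.58  1.24] w 87.8 F [0.6 0.3 0.7]
shift [0.1307 0.4569 0.2061] turn [ 0.001  -0.0025 -0.0017]
```

```bash
python3 -m jog '0.131 0.457 0 0 0 0 -1;0.131 0.457 0 0 0 0 -1;0.131 0.457 0.1 0 0 0 -1;0.131 0.457 0.205 0 0 0 -1;0.131 0.457 0.205 0 0 0 0.2;0.131 0.457 0.205 0 0 0 0.35;0.131 0.457 0.205 0 0 0 0.5;0.131 0.457 0.205 0 0 0 1'; python3 -m jog '0 0 0 0 0 0 1;0 0 0 0 0 0 1;0 0 0 0 0 0 1;0 0 0 0 0 0 1;0 0 0 0 0 0 1'
```

```text
t: 12.2
ee_pos: [472.1, -140.3, 46.8]
orientation: [3.129, 0.274, 0.002]
ft_force: [0.0, -0.6, -0.5]
width: 59.6
grasp_force: 0.0
t: 12.7
ee_pos: [471.6, -140.4, 46.1]
orientation: [3.129, 0.274, 0.0]
ft_force: [-0.5, -1.9, 2.4]
width: 26.4
grasp_force: 30.0
```

```bash
python3 -m jog '0 0 0 0 0 0.085 1;0 0 0 0 0 0.085 1;0 0 0 0 0 0.085 1;0 0 0 0 0 0.085 0;0 0 0 0 0 0.085 -0.6;0 0 0 0 0 0.085 -1;0 0 0 0 0 0.085 -1;0 0 -0.2 0 0 0.085 -1'; python3 -m jog '-0.126 -0.4617 -0.03 0 0 0 -1;-0.126 -0.4617 -0.03 0 0 0 -1;-0.126 -0.4617 -0.03 0 0 0 -1;-0.126 -0.4617 -0.03 0 0 0 -1';  python3 - <<'E'
from h import *
plan()
m,T,im=snap("wrist","g5.png"); g=cv2.cvtColor(im,cv2.COLOR_RGB2GRAY).astype(float)
q=[pix(m,T,p) for p in ((517,-48,14),(514.7,-61,14),(515,-60,16))]; print(q)
# dark centroid by column in window around tick line
for u in range(int(q[0][0])-3,int(q[1][0])+14):
    v0=np.interp(u,[q[0][0],q[1][0]],[q[0][1],q[1][1]]) if u<q[1][0] else q[1][1]+(u-q[1][0])*0.38
    r=np.arange(int(v0)-6,int(v0)+8); w=np.clip(175-g[r,u],0,None); print(u,round((w*r).sum()/max(w.sum(),1e-6),2),int(w.sum()),end=" | ")
E
```

```text
t: 13.5
ee_pos: [468.3, -139.1, 82.5]
orientation: [-3.131, -0.204, 0.014]
ft_force: [-1.2, 0.4, 0.3]
width: 63.1
grasp_force: 0.0
t: 13.9
ee_pos: [434.6, -51.3, 92.2]
orientation: [3.135, 0.207, 0.001]
ft_force: [0.9, -1.2, -0.9]
width: 87.8
grasp_force: 0.0
t 13.9 tcp [434.6 -51.3  92.2] y-ang -82.4 tilt 0.03 q [-0.14  0.42  2.13 -0.    0.6   1.29] w 87.8 F [ 0.9 -1.2 -0.9]
[array([328.99847908, 129.8355135 ]), array([348.66319542, 136.39972526]), array([347.43156981, 135.70866516])]
325 0.0 0 | 326 129.49 35 | 327 129.61 134 | 328 129.8 163 | 329 130.13 161 | 330 130.47 160 | 331 130.8 158 | 332 131.12 155 | 333 131.44 157 | 334 131.77 151 | 335 132.24 158 | 336 132.8 200 | 337 133.14 205 | 338 133.37 183 | 339 133.69 190 | 340 134.02 202 | 341 134.3 194 | 342 134.52 183 | 343 134.75 162 | 344 135.0 150 | 345 135.26 155 | 346 135.57 122 | 347 135.82 57 | 348 136.21 53 | 349 136.39 122 | 350 136.84 203 | 351 137.37 317 | 352 137.51 388 | 353 138.07 429 | 354 139.98 579 | 355 140.99 773 | 356 141.62 1000 | 357 140.86 1142 | 358 139.94 1311 | 359 140.61 1373 | 360 140.31 1319 | 361 140.85 1165 |
```

The pointer now lies on the tick line: tip at row 136.84 against 136.85 for the line. Next I measure the box and the bar edge from above.

```bash
python3 -m jog '0.05 -0.38 0.08 0 0 0 -1;0.05 -0.38 0.08 0 0 0 -1;0.05 -0.38 0.08 0 0 0 -1'
python3 - <<'E'
from h import *
plan()
m,T,im=snap("wrist","g6.png")
for t in ("spot","bar_edge","board"):
    for d in pinpoint(t,"wrist"):
        w=world(T,d["xyz"]); q=pix(m,T,w); print(t,round(d["confidence"],2),w.round(1),q.round())
# rectify onto form plane z=14: 5 px/mm, x 460..560 , y -30..80 ; rows = -x', cols=-y' in board axes
yaw=np.radians(-10.); u=np.array([np.cos(yaw),np.sin(yaw),0]); v=np.array([-np.sin(yaw),np.cos(yaw),0]); o=np.array([523,24.5,14.])
s=5; a=np.arange(-45,45,1/s); X,Y=np.meshgrid(a,np.arange(-60,60,1/s),indexing='ij')
P=o+X[...,None]*u+Y[...,None]*v
C=(P-T[:3,3])@T[:3,:3]
q=cv2.projectPoints(C.reshape(-1,3),np.zeros(3),np.zeros(3),K(m),np.array(m["dist_coeffs"]))[0].reshape(*X.shape,2).astype(np.float32)
g=cv2.remap(cv2.cvtColor(im,cv2.COLOR_RGB2GRAY),q[...,0],q[...,1],cv2.INTER_LINEAR)
np.savez("rect.npz",g=g,T=T)
cv2.imwrite("pics/rect.png",g[::-1,::-1])
gf=cv2.GaussianBlur(g,(0,0),2).astype(float)
b=lambda y0,y1:(slice(None),slice(int((y0+60)*s),int((y1+60)*s)))
h=lambda x0,x1:(slice(int((x0+45)*s),int((x1+45)*s)),slice(None))
# side lines: columns, using row band x in [-20,15]
def dark(p,coords,n=8):
    d=cv2.blur(p[None],(41,1))[0]-p; out=[]
    for i in np.argsort(-d):
        if all(abs(coords[i]-c)>2 for c,_ in out): out.append((coords[i].round(1),d[i].round(1)))
        if len(out)>=n: break
    return out
for band in ((-22,-8),(-8,5),(5,16)): print("side",band,dark(gf[h(*band)].mean(0),np.arange(-60,60,1/s),6))
for band in ((-30,-12),(-12,12),(12,30)):
    p=gf[b(*band)].mean(1); dd=np.gradient(p); print("along x",band,dark(p,a,4),"edges",[(a[i].round(1),dd[i].round(1)) for i in np.argsort(-abs(dd))[:8]])
E
```

```text
t: 14.25
ee_pos: [435.2, 25.8, 75.2]
orientation: [-3.135, -0.206, 0.001]
ft_force: [0.2, -0.8, 0.6]
width: 87.7
grasp_force: 0.0
t 14.25 tcp [435.2  25.8  75.2] y-ang -82.5 tilt 0.03 q [0.03 0.45 2.13 0.   0.56 1.47] w 87.7 F [ 0.2 -0.8  0.6]
spot 0.83 [523.1  26.3  13.3] [335. 120.]
bar_edge 0.56 [543.6  22.5  13.2] [347.  83.]
side (-22, -8) [(np.float64(50.2), np.float64(64.5)), (np.float64(-36.0), np.float64(52.0)), (np.float64(34.6), np.float64(49.1)), (np.float64(59.8), np.float64(3.5)), (np.float64(-46.0), np.float64(3.1)), (np.float64(8.2), np.float64(2.6))]
side (-8, 5) [(np.float64(50.2), np.float64(65.6)), (np.float64(-35.8), np.float64(51.7)), (np.float64(34.8), np.float64(49.6)), (np.float64(52.2), np.float64(5.4)), (np.float64(59.8), np.float64(2.9)), (np.float64(-45.0), np.float64(2.7))]
side (5, 16) [(np.float64(50.4), np.float64(65.9)), (np.float64(-35.8), np.float64(51.1)), (np.float64(34.8), np.float64(50.0)), (np.float64(-46.2), np.float64(3.1)), (np.float64(-56.2), np.float64(2.2)), (np.float64(59.8), np.float64(2.1))]
along x (-30, -12) [(np.float64(20.2), np.f
[... 722 characters left out ...]
 np.float64(-12.2)), (np.float64(18.6), np.float64(-11.9)), (np.float64(39.6), np.float64(10.7)), (np.float64(21.2), np.float64(10.5)), (np.float64(39.4), np.float64(10.5)), (np.float64(21.0), np.float64(10.4))]
along x (12, 30) [(np.float64(19.8), np.float64(67.9)), (np.float64(-26.4), np.float64(49.4)), (np.float64(37.2), np.float64(41.9)), (np.float64(-42.4), np.float64(17.1))] edges [(np.float64(18.8), np.float64(-12.9)), (np.float64(18.6), np.float64(-12.7)), (np.float64(19.0), np.float64(-12.0)), (np.float64(18.4), np.float64(-11.5)), (np.float64(35.2), np.float64(-10.8)), (np.float64(21.0), np.float64(10.8)), (np.float64(35.0), np.float64(-10.7)), (np.float64(20.8), np.float64(10.6))]
```

The side lines sit at −35.9 and +34.75 (70.7 mm apart, given 71), and the near line and bar edge are 46.2 mm apart (given 46). The board yaw is −9.5° and the spot is near (522.8, 24.0). Now to the stamp.

```bash
python3 -m jog '0 0 -0.25 0 0 0 -1;0.307 -0.817 -0.575 0 0 -1 -1;0.307 -0.817 -0.575 0 0 -1 -1;0.307 -0.817 -0.575 0 0 -1 -1;0.307 -0.817 -0.575 0 0 -1 -1;0.307 -0.817 -0.575 0 0 -1 -1'; python3 -m jog '0.674 -0.554 0 0 0 -1 -1;0.674 -0.554 0 0 0 -1 -1;0.674 -0.554 0 0 0 -1 -1;0.674 -0.554 0 0 0 -1 -1;0.674 -0.554 0 0 0 -1 -1'; python3 -m jog '0 0 0 0 0 -1 -1;0 0 0 0 0 -1 -1;0 0 0 0 0 -1 -1;0 0 0 0 0 -1 -1' >/dev/null;  python3 -m jog '0 0 0 0 0 -1 -1;0 0 0 0 0 -1 -1;0 0 0 0 0 -1 -1;0 0 0 0 0 -1 -1;0 0 0 0 0 -1 -1'
python3 - <<'E'
from h import *
plan()
m,T,im=snap("wrist","s1.png")
for f,t in ((look_for,"stamp"),(pinpoint,"stamp"),(pinpoint,"stamp_grip")):
    for d in f(t,"wrist"):
        w=world(T,d["xyz"]); q=pix(m,T,w); print(f.__name__,t,round(d["confidence"],2),w.round(1),q.round())
for d in outline_of("stamp","wrist"):
    mk=d["mask"]; ys,xs=np.nonzero(mk); print(d["confidence"],xs.min(),xs.max(),ys.min(),ys.max())
cv2.imwrite("pics/s1v.png",im[:,:,::-1])
E
```

```text
t: 15.05
ee_pos: [477.3, 197.4, 193.4]
orientation: [-2.973, -1.013, -0.01]
ft_force: [0.2, -0.7, 0.9]
width: 87.6
grasp_force: 0.0
t: 15.55
ee_pos: [515.2, 365.6, 190.4]
orientation: [-2.612, -1.745, -0.001]
ft_force: [-0.5, 0.5, 0.7]
width: 87.7
grasp_force: 0.0
t: 16.45
ee_pos: [514.1, 361.8, 190.5]
orientation: [-1.396, -2.814, 0.003]
ft_force: [-0.2, -0.2, 0.1]
width: 87.7
grasp_force: 0.0
t 16.45 tcp [514.1 361.8 190.5] y-ang 37.2 tilt 0.1 q [ 0.59  0.49  1.66 -0.    1.   -0.06] w 87.7 F [-0.2 -0.2  0.1]
call stamp 0.9 [476.  484.1  85.3] [388.  70.]
call stamp 0.81 [583.9 574.7  73.1] [579.  66.]
call stamp 0.59 [509.7 374.6  91.2] [329. 225.]
call stamp 0.87 [477.1 491.4  -3.3] [375.  82.]
call stamp 0.86 [5.153e+02 3.678e+02 2.000e-01] [327. 210.]
call stamp 0.64 [ 5.916e+02  5.818e+02 -3.000e-01] [532.  80.]
call stamp_grip 0.91 [517.6 369.   62.6] [331. 226.]
call stamp_grip 0.77 [591.7 578.7  67.6] [584.  70.]
call stamp_grip 0.61 [475.2 493.4  66.8] [390.  63.]
0.97 496 639 7 118
0.95 343 432 14 124
0.9 307 351 178 267
0.54 411 454 0 13
```

View pics/s1v.png

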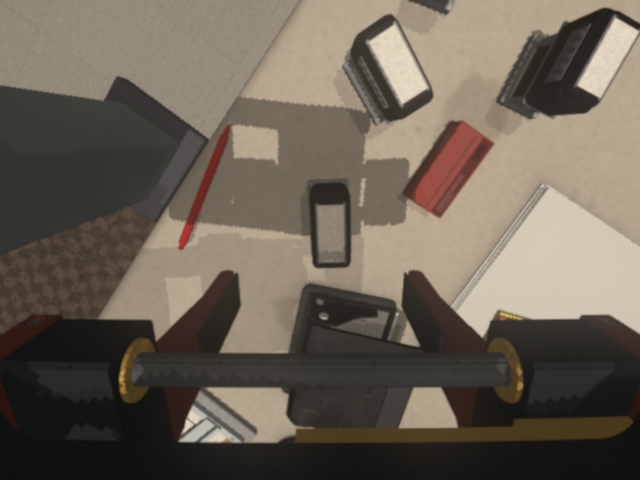

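The last view shows the chosen stamp standing upright at (330,225), rightmost of the four, with the hole punch at (345,350) clear of the finger lanes. Now its top face:

Run:
```python
from h import *
m,T=campose("wrist"); im=cv2.imread("pics/s1.png"); g=cv2.cvtColor(im,6)
sub=g[180:275,305:360]; lab=((sub>105)).astype(np.uint8)
# label: bright blob inside dark shell -> connected comp containing (330,235)
n,L=cv2.connectedComponents(lab,connectivity=4); k=L[235-180,330-305]; ys,xs=np.nonzero(L==k); print(k,len(xs),xs.min()+305,xs.max()+305,ys.min()+180,ys.max()+180)
P=np.array([onplane(m,T,(x+305,y+180),89)[:2] for x,y in zip(xs,ys)],np.float32); print("label",cv2.minAreaRect(P))
d=[d for d in outline_of("stamp","wrist") if d["mask"][235,330]][0]
ys,xs=np.nonzero(d["mask"]); P=np.array([onplane(m,T,(x,y),89)[:2] for x,y in zip(xs,ys)],np.float32); print("mask",cv2.minAreaRect(P))
np.set_printoptions(linewidth=250)
for r in (200,220,240,255): print(r,g[r,304:362])
print(g[170:280,332])
```

```text
7 1370 317 343 205 261
label ((515.517578125, 371.2380065917969), (19.718799591064453, 45.04111099243164), 38.455101013183594)
mask ((510.3934326171875, 376.763916015625), (32.45515823364258, 70.95761108398438), 40.144901275634766)
200 [ 85  85  83  81  71  54  44  38  39  38  41  41  40  41  41  42  40  41  40  41  40  41  40  41  41  43  42  41  44  41  42  40  41  41  42  43  40  42  41  42  42  42  40  42  42  53  82 100 105 106 106 105 105 106 113 135 156 166]
220 [ 85  85  84  85  83  75  59  46  42  41  44  59  81 106 123 130 132 132 132 135 136 135 132 132 132 132 131 132 133 132 132 134 134 132 132 132 134 135 132 119  96  73  52  43  42  47  68  93 102 102 105 103 103 104 105 106 110 121]
240 [149 149 149 149 150 142 115  75  49  44  42  49  66  86 113 129 133 133 133 134 133 131 132 133 135 135 133 133 133 133 134 133 131 130 132 131 132 131 130 123 101  81  59  48  45  48  75 117 141 148 148 148 150 151 150 149 148 149]
255 [151 154 154 157 157 149 141 121  82  50  44  44  50  64  79  97 104 105 106 105 106 108 108 106 106 106 105 107 108 106 105 106 106 103 103 103 103 104 106 101  86  69  55  46  45  53  85 127 144 146 149 149 149 150 150 151 151 149]
[103 103 103 103 104 104 104 105  99  84  75  75  63  48  39  39  38  37  39  38  39  39  40  38  39  40  37  39  39  41  44  42  41  47  74 110 128 134 135 136 135 135 135 136 134 133 134 135 135 135 133 131 132 132 132 132 129 127 129 134 136 136
 134 130 128 129 131 131 131 132 133 132 132 132 132 131 131 132 132 131 128 119 109 107 109 108 107 106 106 113 122 115  85  55  43  43  46  76 120 141 145 145 145 145 143 142 141 142 142 141]
```

Run:
```python
from h import *
m,T=campose("wrist"); g=cv2.cvtColor(cv2.imread("pics/s1.png"),6).astype(float)
def cross(p,lev):  # subpixel first & last crossing around centre
    i=np.where(p>lev)[0]; a,b=i[0],i[-1]
    return a-(p[a]-lev)/(p[a]-p[a-1]), b+(p[b]-lev)/(p[b]-p[b+1])
Lc=[];W=[]
for r in range(210,258,3):
    p=g[r,313:349]; l,rr=cross(p,0.5*(42+np.median(p))); A=onplane(m,T,(313+l,r),89);B=onplane(m,T,(313+rr,r),89); Lc.append((A+B)/2); W.append(np.linalg.norm(A-B))
Lc=np.array(Lc); d=np.linalg.svd(Lc[:,:2]-Lc[:,:2].mean(0))[2][0]; ang=np.degrees(np.arctan2(d[1],d[0]))%180
E=[]
for c in range(324,340,3):
    p=g[190:266,c]; a,b=cross(p,76); A=onplane(m,T,(c,190+a),89);B=onplane(m,T,(c,190+b),89);E.append(np.r_[(A+B)/2,np.linalg.norm(A-B)])
print("long ang",ang,"width",np.mean(W),"mid",np.mean(E,0))
c=np.mean(E,0)
plan((c[0],c[1],66),ang-90)
```

```text
long ang 129.1554783634541 width 21.32767771497168 mid [516.39380733 372.00311089  89.          46.68849196]
t 16.75 tcp [514.1 364.1 190.9] y-ang 37.3 tilt 0.01 q [ 0.6   0.49  1.65 -0.    1.   -0.05] w 87.9 F [ 0.4 -0.1 -0.5]
shift [0.0244 0.0332 0.6247] turn [-0.0003  0.0001 -0.0607]
```

```bash
python3 -m jog '0.024 0.033 0.2 0 0 -0.06 -1;0.024 0.033 0.4 0 0 -0.06 -1;0.024 0.033 0.55 0 0 -0.06 -1;0.024 0.033 0.625 0 0 -0.06 -1;0.024 0.033 0.625 0 0 -0.06 -1'; python3 -m jog '0 0 0 0 0 0 0;0 0 0 0 0 0 0;0 0 0 0 0 0 0.15;0 0 0 0 0 0 0.22;0 0 0 0 0 0 1;0 0 0 0 0 0 1;0 0 0 0 0 0 1'; python3 -c "
from h import *
plan((516.4,372,66))"
```

```text
t: 17.25
ee_pos: [515.1, 371.7, 63.9]
orientation: [-1.346, -2.836, 0.005]
ft_force: [-0.8, -0.5, 0.5]
width: 87.7
grasp_force: 0.0
t: 17.95
ee_pos: [516.3, 372.5, 66.1]
orientation: [1.347, 2.838, 0.0]
ft_force: [1.3, 0.4, -0.7]
width: 35.1
grasp_force: 0.0
t 17.95 tcp [516.3 372.5  66.1] y-ang 39.2 tilt 0.0 q [ 0.61  0.67  1.69  0.    0.79 -0.08] w 35.1 F [ 1.3  0.4 -0.7]
shift [-0.0022 -0.0011  0.0003] turn [ 0.0001 -0.      0.    ]
```

```bash
python3 -m jog '0 0 0 0 0 0 1;0 0 0 0 0 0 1;0 0 0 0 0 0 1'; python3 -m jog '0 0 -0.03 0 0 0 1;0 0 -0.1 0 0 0 1;0 0 -0.25 0 0 0 1;0 0 -0.42 0 0 0 1;0 0 -0.42 0 0 0 1'
python3 - <<'E'
from h import *
plan(); m,T,im=snap("wrist","s2.png"); g=cv2.cvtColor(im,cv2.COLOR_RGB2GRAY).astype(float)
o=get_obs(); M=np.eye(4);M[:3,:3]=R.from_rotvec(o["orientation"]).as_matrix();M[:3,3]=o["ee_pos"]
top=M@np.array([0,0,-23,1]); print("expected label px",pix(m,T,top[:3]))
for f,t in ((pinpoint,"stamp"),(pinpoint,"stamp_grip")):
    for d in f(t,"wrist"):
        w=world(T,d["xyz"]); q=pix(m,T,w); print(t,round(d["confidence"],2),(np.linalg.inv(M)@np.append(w,1))[:3].round(1),q.round())
np.set_printoptions(linewidth=250)
c=pix(m,T,top[:3]).astype(int)
print(g[c[1]-60:c[1]+60:2,c[0]].astype(int)); 
for r in (-20,0,20): print(g[c[1]+r,c[0]-60:c[0]+60:2].astype(int))
E
```

```text
t: 18.25
ee_pos: [516.3, 372.4, 66.0]
orientation: [-1.347, -2.838, 0.0]
ft_force: [-0.5, 0.5, 0.5]
width: 32.2
grasp_force: 30.0
t: 18.75
ee_pos: [519.0, 374.3, 155.8]
orientation: [1.345, 2.834, 0.012]
ft_force: [0.6, 0.3, -0.9]
width: 32.2
grasp_force: 30.0
t 18.75 tcp [519.  374.3 155.8] y-ang 39.2 tilt 0.52 q [ 0.61  0.54  1.66  0.    0.93 -0.08] w 32.2 F [ 0.6  0.3 -0.9]
expected label px [321.43504888 328.89500444]
stamp 0.89 [114.1 187.8 155.8] [541.  92.]
stamp 0.82 [-2.9 -1.3 66. ] [319. 259.]
stamp 0.7 [ 34.3 110.  154.6] [442. 185.]
stamp 0.64 [115.8  42.3 155.6] [371.  88.]
stamp_grip 0.81 [-2.2  0.6  2.9] [322. 303.]
stamp_grip 0.79 [115.1  42.1  87.9] [386.  75.]
stamp_grip 0.71 [112.8 184.8  86. ] [604.  82.]
[ 35  35  32  36  35  36  35  36  36  89 131 133 134 136 129 111 109 108 106 106 105 106 107 117 110 107 106 104 105 100 104 106 107 107 103 101 103 104 107 106 106 105  96  45  43  46  50  51  48  54  53  55  54  57  56  58  55  55  52  43]
[ 46  46  44  46  45  45  45  44  44  40  36  33  35  33  32  35  56  70 102 109 109 106 106 104 106 107 106 104 105 106 105 106 108 110 106 106 106 105 104 105 106 107  97  65  48  32  35  34  36  37  36  44  47  47  47  47  47  49  48  49]
[ 41  42  41  42  43  42  40  33  30  32  31  30  28  29  30  29  47  63  94 105 107 106 106 108 106 105 106 106 107 103 104 106 108 110 106 105 103 104 104 106 105 103  80  61  39  32  30  30  32  32  32  33  34  38  42  41  43  42  43  45]
[ 39  36  39  37  36  36  32  30  29  27  26  26  46  33  23  25  35  59  87 107 108 108 109 107 106 105 104 104 103 105 106 106 104 107 105 103 100 105 104 104 105 102  72  57  30  29  27  53  55  30  27  27  31  32  36  37  39  40  39  36]
```

Run:
```python
from h import *
m,T=campose("wrist"); o=get_obs(); print(o["ee_pos"],o["t"])
g=cv2.cvtColor(cv2.imread("pics/s2.png"),6).astype(float)
M=np.eye(4);M[:3,:3]=R.from_rotvec(o["orientation"]).as_matrix();M[:3,3]=o["ee_pos"]
Tc=np.array(camera_model("wrist")["tool_from_camera"])
def tool(uv,z): return onplane(m,Tc,uv,z)   # plane z in tool frame
E=[]
for c in range(308,338,5):
    p=g[275:365,c]; i=np.where(p>72)[0]; a,b=i[0]-(p[i[0]]-72)/(p[i[0]]-p[i[0]-1]), None
    j=30+np.where(p[30:]<72)[0][0]; b=j-1+(p[j-1]-72)/(p[j-1]-p[j]); A,B=tool((c,275+a),-23),tool((c,275+b),-23); E.append([*((A+B)/2)[:2],np.linalg.norm(A-B)])
print(np.round(E,1))
L=[]
for r in range(295,350,6):
    p=g[r,280:365]; k=np.where(p[20:60]>-1)[0]; i=41
    l=np.where(p[:i]<72)[0][-1]; q=i+np.where(p[i:]<72)[0][0]; A,B=tool((280+l+.5,r),-23),tool((280+q-.5,r),-23); L.append([*((A+B)/2)[:2],np.linalg.norm(A-B)])
print(np.round(L,1))
```

```text
[516.05055702 372.26914724 150.16221327] 18.9
[[ 5.6 -6.8 31.1]
 [ 5.6 -4.8 31.1]
 [ 5.6 -2.7 31.2]
 [ 5.6 -0.7 31.2]
 [ 5.7  1.3 31.1]
 [ 5.7  3.4 31.2]]
[[17.1 -1.7 20.7]
 [14.4 -1.5 20.4]
 [11.7 -1.5 20.5]
 [ 9.  -1.5 20.6]
 [ 6.3 -1.5 20.8]
 [ 3.5 -1.7 20.5]
 [ 0.6 -1.5 20.2]
 [-2.2 -1.5 20.3]
 [-5.1 -1.5 20.5]
 [-8.1 -1.5 20.6]]
```

```bash
python3 -m jog '-0.14 -0.166 0 0 0 0.1 1;-0.35 -0.4 0 0 0 0.4 1;-0.568 -0.664 0 0 0 0.8 1;-0.568 -0.664 0 0 0 0.8 1;-0.568 -0.664 0 0 0 0.8 1;-0.568 -0.664 0 0 0 0.8 1'; python3 -c "
from h import *
plan((515.1,26.3,105),-9.5)"
```

```text
t: 19.5
ee_pos: [485.0, 200.0, 149.3]
orientation: [-1.908, -2.495, 0.002]
ft_force: [-0.8, 0.6, -0.9]
width: 31.6
grasp_force: 30.0
t 19.5 tcp [485.  200.  149.3] y-ang 15.2 tilt 0.08 q [0.37 0.41 1.91 0.   0.82 0.1 ] w 31.6 F [-0.8  0.6 -0.9]
shift [-0.8774 -0.0821  0.2213] turn [-2.600e-03  4.000e-04  8.232e-01]
```

```bash
python3 -m jog '-0.22 -0.02 0 0 0 0.2 1;-0.45 -0.04 0 0 0 0.45 1;-0.68 -0.06 0 0 0 0.7 1;-0.877 -0.082 0.1 -0.003 0 0.823 1;-0.877 -0.082 0.22 -0.003 0 0.823 1;-0.877 -0.082 0.22 -0.003 0 0.823 1;-0.877 -0.082 0.22 -0.003 0 0.823 1'
python3 - <<'E'
from h import *
plan((515.1,26.3,105),-9.5)
for c in ("wrist","side","top"):
  m,T,im=snap(c,"p1_%s.png"%c)
  for t in ("stamp","spot","bar_edge","stamp_grip","pointer","tick"):
    for d in pinpoint(t,c):
        w=world(T,d["xyz"]); q=pix(m,T,w); print(c,t,round(d["confidence"],2),w.round(1),q.round())
E
```

```text
t: 20.2
ee_pos: [515.6, 27.9, 105.5]
orientation: [-2.395, -2.033, -0.0]
ft_force: [-0.2, -0.2, -1.4]
width: 31.8
grasp_force: 30.0
t 20.2 tcp [515.6  27.9 105.5] y-ang -9.4 tilt 0.01 q [0.03 0.47 1.95 0.   0.71 0.19] w 31.8 F [-0.2 -0.2 -1.4]
shift [-0.0086 -0.0013  0.0027] turn [-0.0001 -0.0004  0.0049]
wrist stamp 0.85 [514.4  23.4  40.2] [320. 262.]
wrist bar_edge 0.88 [541.6  24.1  11.4] [356. 242.]
wrist stamp_grip 0.98 [516.   25.1 102.8] [322. 306.]
side stamp 0.86 [459.6 593.1  -4.5] [262. 203.]
side stamp 0.84 [477.5 493.6  -0.9] [272. 218.]
side stamp 0.81 [513.8  25.7  39.4] [322. 321.]
side spot 0.73 [521.1  29.   12.7] [326. 329.]
side bar_edge 0.84 [543.3  20.8  15.9] [338. 329.]
side stamp_grip 0.97 [479.  493.3  62.7] [271. 198.]
side stamp_grip 0.82 [519.1  31.2 103.2] [324. 294.]
side stamp_grip 0.56 [466.  598.5  67.2] [261. 181.]
side pointer 0.7 [515.  -58.8  10.1] [334. 365.]
side tick 0.58 [513.9 -48.4  14.8] [332. 359.]
top stamp 0.79 [4.671e+02 5.919e+02 5.000e-01] [170. 281.]
top stamp 0.7 [481.3 496.1   0.5] [210. 276.]
top stamp 0.66 [518.1  22.7  38. ] [411. 261.]
top spot 0.91 [525.5  25.   17.3] [408. 258.]
top spot 0.37 [411.1 311.3  -0.6] [287. 306.]
top bar_edge 0.64 [543.8  21.9  16.9] [410. 251.]
top stamp_grip 0.93 [467.  594.   63.1] [161. 282.]
top stamp_grip 0.81 [485.9 490.6  67.6] [206. 274.]
top stamp_grip 0.8 [589.5 583.   66. ] [167. 228.]
top stamp_grip 0.54 [513.1  22.3 107.7] [416. 263.]
top stamp_grip 0.35 [412.7 313.3   2.3] [286. 305.]
```

```bash
python3 -m jog '-0.008 0 0.06 0 0 0 1;-0.008 0 0.11 0 0 0 1;-0.008 0 0.11 0 0 0 1;-0.008 0 0.11 0 0 0 1'
python3 - <<'E'
from h import *
plan()
m,T,im=snap("wrist","p2.png"); g=cv2.cvtColor(im,cv2.COLOR_RGB2GRAY).astype(float)
yaw=np.radians(-9.5); u=np.array([np.cos(yaw),np.sin(yaw),0]); v=np.array([-np.sin(yaw),np.cos(yaw),0])
o=np.array(get_obs()["ee_pos"]); 
# sample along board y at z=14 for several board-x offsets
ys=np.arange(20,60,0.5); np.set_printoptions(linewidth=220)
for xo in (-16,-8,0,8,14):
    P=o+xo*u+ys[:,None]*v; P[:,2]=14
    q=np.array([pix(m,T,p) for p in P],np.float32)
    s=cv2.remap(g.astype(np.uint8),q[None,:,0],q[None,:,1],1)[0]; print(xo,q[0].round(),q[-1].round()); print(s)
E
```

```text
t: 21.65
ee_pos: [514.9, 25.3, 83.2]
orientation: [-2.397, -2.031, 0.0]
ft_force: [-0.0, -0.0, -0.9]
width: 32.2
grasp_force: 30.0
t 21.65 tcp [514.9  25.3  83.2] y-ang -9.5 tilt 0.0 q [0.03 0.51 1.96 0.   0.67 0.19] w 32.2 F [-0.  -0.  -0.9]
-16 [297. 225.] [296. 164.]
[ 72  76  79  80  82  83  82  80  76  71  68  66  74  90 108 124 129 131 131 130 129 129 130 129 128 127 127 127 125 117 102  85  85 102 119 128 131 133 135 136 137 136 135 134 130 127 126 127 128 130 131 130 129 128
 128 127 124 123 125 126 117  95  72  65  82 100 112 116 116 116 116 115 116 116 116 116 116 117 117 117]
-8 [309. 225.] [308. 164.]
[ 60  61  64  68  75  80  81  80  76  71  67  66  74  90 109 127 132 134 134 134 133 131 130 130 130 129 129 129 126 118 103  86  85 103 120 131 134 134 134 133 133 134 134 133 132 132 132 132 133 133 133 134 135 135
 135 133 132 131 129 128 117  97  74  66  85 101 112 116 117 117 117 116 116 116 118 118 118 118 116 117]
0 [321. 225.] [321. 164.]
[ 74  72  71  71  75  79  81  80  75  69  65  64  71  86 104 121 126 128 128 127 126 126 127 128 130 130 129 130 129 120 105  87  
[... 191 characters left out ...]
]
8 [333. 225.] [334. 164.]
[ 62  63  65  68  75  79  81  81  78  73  69  67  75  90 109 127 131 133 133 132 132 131 131 130 130 130 132 133 132 122 106  84  84  99 116 128 131 131 130 129 129 128 129 130 132 132 133 133 134 135 136 136 135 136
 135 135 136 137 138 135 121  99  77  72  90 106 116 120 118 119 118 117 118 117 119 119 119 120 119 119]
14 [342. 225.] [343. 164.]
[ 76  78  80  80  83  84  84  82  77  72  68  66  73  87 104 122 128 131 132 132 132 131 132 132 132 132 132 131 129 119 102  79  83 100 117 129 136 150 169 185 197 205 210 212 214 216 218 218 216 216 215 214 214 215
 215 214 213 213 213 201 170 130  94  96 134 165 185 192 191 191 190 190 190 191 193 193 192 192 191 187]
```

The foot's left edge is about 8.3 mm from the left box line where 4.5 is wanted, so I shift +3.7 mm along tool x, lower, and close most of the gap to the bar.

```bash
python3 -m jog '0.0185 0.01 0.005 0 0 0 1;0.0185 0.025 0.01 0 0 0 1;0.0185 0.03 0.01 0 0 0 1;0.0185 0.03 0.01 0 0 0 1'
cat > foot.py <<'E'
from h import *
plan()
m,T,im=snap("wrist","pf.png"); g=cv2.cvtColor(im,cv2.COLOR_RGB2GRAY)
yaw=np.radians(-9.5); u=np.array([np.cos(yaw),np.sin(yaw),0]); v=np.array([-np.sin(yaw),np.cos(yaw),0])
o=np.array(get_obs()["ee_pos"]); ys=np.arange(24,45,0.25); E=[]
for xo in np.arange(-16,13,2):
    P=o+xo*u+ys[:,None]*v; P[:,2]=14
    q=np.array([pix(m,T,p) for p in P],np.float32); s=cv2.remap(g,q[None,:,0],q[None,:,1],1)[0].astype(float)
    i=np.argmax(np.gradient(s)[:36]); k=24+np.argmin(s[24:]) if i<24 else i+6+np.argmin(s[i+6:]); E.append((xo,ys[i],ys[k]))
E=np.array(E); print(E.T.round(2)); print("median edge,line,gap",np.median(E[:,1]),np.median(E[:,2]),np.median(E[:,2]-E[:,1]),"edge slope deg",np.degrees(np.polyfit(E[:,0],E[:,1],1)[0]),"line slope",np.degrees(np.polyfit(E[:,0],E[:,2],1)[0]))
E
python3 foot.py
```

```text
t: 22.1
ee_pos: [522.3, 28.1, 82.1]
orientation: [2.396, 2.03, 0.003]
ft_force: [-0.3, 0.3, 0.0]
width: 31.9
grasp_force: 30.0
t 22.1 tcp [522.3  28.1  82.1] y-ang -9.5 tilt 0.12 q [0.03 0.52 1.95 0.   0.67 0.2 ] w 31.9 F [-0.3  0.3  0. ]
[[-16.   -14.   -12.   -10.    -8.    -6.    -4.    -2.     0.     2.
    4.     6.     8.    10.    12.  ]
 [ 32.75  32.75  32.75  32.75  32.75  32.75  32.75  32.75  32.75  32.75
   32.75  32.75  32.75  32.75  32.75]
 [ 34.25  44.75  38.5   42.75  44.75  34.25  42.5   37.    37.    36.5
   44.75  37.    34.25  35.    35.5 ]]
median edge,line,gap 32.75 37.0 4.25 edge slope deg 1.86897464171441e-14 line slope -9.719819738826454
```

```bash
cat > foot.py <<'E'
from h import *
plan()
m,T,im=snap("wrist","pf.png"); g=cv2.cvtColor(im,cv2.COLOR_RGB2GRAY)
yaw=np.radians(-9.5); u=np.array([np.cos(yaw),np.sin(yaw),0]); v=np.array([-np.sin(yaw),np.cos(yaw),0])
o=np.array(get_obs()["ee_pos"]); ys=np.arange(22,42,0.25); E=[]
for xo in np.arange(-15,12,3):
    P=o+xo*u+ys[:,None]*v; P[:,2]=14
    q=np.array([pix(m,T,p) for p in P],np.float32); s=cv2.remap(g,q[None,:,0],q[None,:,1],1)[0].astype(float)
    d=np.gradient(s); c=np.correlate(d,np.r_[-np.ones(4),np.zeros(0),np.ones(4)],'same')  # dark line score
    k=28+np.argmax(c[28:72]); i=np.argmax(d[:k-7]); E.append((xo,ys[i],ys[k]))
    if xo in(-9,3): print(s.astype(int))
E=np.array(E); print(E.T.round(2)); print("edge,line,gap",np.median(E[:,1]),np.median(E[:,2]),np.median(E[:,2]-E[:,1]))
E
python3 foot.py
```

```text
t 22.15 tcp [522.   28.   82.1] y-ang -9.5 tilt 0.1 q [0.03 0.52 1.95 0.   0.67 0.2 ] w 31.9 F [-0.3  0.2 -0.8]
[ 66  70  73  76  77  79  79  79  77  75  73  70  68  66  65  64  64  68
  72  80  90 100 108 116 122 125 128 129 129 129 129 129 129 128 127 121
 114 106  95  84  80  85  90 101 113 123 126 129 131 131 131 131 131 131
 130 129 130 130 131 131 131 131 132 132 132 131 131 131 131 131 130 130
 129 128 128 128 127 128 128 128]
[ 65  68  71  74  76  78  79  79  79  77  75  72  70  67  66  64  64  69
  73  81  90 100 109 117 124 126 128 129 129 129 129 128 128 126 125 120
 113 106  95  84  79  84  89  98 108 118 121 124 126 127 128 128 127 127
 127 128 128 127 127 126 126 127 128 130 131 132 133 132 132 132 131 131
 131 131 131 132 133 133 132 132]
[[-15.   -12.    -9.    -6.    -3.     0.     3.     6.     9.  ]
 [ 27.5   27.25  27.    27.    27.5   27.    27.    27.    27.5 ]
 [ 32.25  32.25  32.25  32.25  32.25  32.25  32.25  32.25  32.25]]
edge,line,gap 27.0 32.25 5.25
```

```bash
python3 -m jog '0 0.003 0 0 0 0 1;0 0.005 0 0 0 0 1;0 0.005 0 0 0 0 1'; python3 -m jog '0 0.0025 0 0 0 0 1;0 0.0025 0 0 0 0 1;0 0.0025 0 0 0 0 1'
```

```text
t: 22.5
ee_pos: [522.9, 27.8, 82.0]
orientation: [2.396, 2.03, 0.002]
ft_force: [-0.1, 0.3, -2.1]
width: 31.8
grasp_force: 30.0
t: 22.8
ee_pos: [523.4, 27.8, 82.0]
orientation: [2.396, 2.03, 0.002]
ft_force: [0.0, 0.2, -0.8]
width: 31.8
grasp_force: 30.0
```

```bash
python3 -m jog '0 0.0025 0.004 0 0 0 1;0 0.0025 0.004 0 0 0 1;0 0.0025 0.004 0 0 0 1'; python3 -m jog '0 0.0025 0 0 0 0 1;0 0.0025 0 0 0 0 1;0 0.0025 0 0 0 0 1';  python3 -c "
from h import *
plan()"
```

```text
t: 23.1
ee_pos: [523.5, 27.7, 81.0]
orientation: [2.397, 2.031, 0.001]
ft_force: [-0.8, 1.2, -2.0]
width: 31.9
grasp_force: 30.0
t: 23.4
ee_pos: [523.6, 27.7, 81.0]
orientation: [-2.397, -2.031, -0.0]
ft_force: [-4.6, 0.4, -1.0]
width: 31.4
grasp_force: 30.0
t 23.4 tcp [523.6  27.7  81. ] y-ang -9.5 tilt 0.01 q [0.03 0.53 1.94 0.   0.67 0.19] w 31.4 F [-4.6  0.4 -1. ]
```

```bash
python3 -m jog '0 0 0.003 0 0 0 1;0 0 0.006 0 0 0 1;0 0 0.01 0 0 0 1;0 0 0.015 0 0 0 1;0 0 0.015 0 0 0 1'; python3 foot.py
```

```text
t: 23.9
ee_pos: [523.7, 27.6, 78.1]
orientation: [-2.397, -2.031, -0.0]
ft_force: [-6.0, 1.6, 4.0]
width: 32.2
grasp_force: 30.0
t 23.9 tcp [523.7  27.6  78.1] y-ang -9.5 tilt 0.01 q [0.03 0.53 1.94 0.   0.67 0.19] w 32.2 F [-6.   1.6  4. ]
[ 62  63  66  69  72  75  78  79  79  79  77  75  73  71  69  67  65  64
  65  67  73  83  93 103 112 119 122 125 126 126 127 127 128 127 126 125
 117 109  99  87  75  78  84  92 105 116 123 127 130 130 131 131 130 130
 130 129 129 130 131 131 131 131 131 132 132 131 131 131 130 130 129 129
 129 129 129 129 130 130 129 129]
[ 63  64  67  69  72  75  78  79  79  79  77  76  74  71  68  66  65  64
  66  68  75  86  98 108 118 126 128 131 131 131 131 130 129 127 125 123
 116 108  98  87  75  77  84  92 105 116 124 126 129 128 127 127 127 127
 127 127 127 127 128 128 128 128 128 128 129 129 130 130 130 130 129 129
 129 129 129 129 129 130 131 131]
[[-15.   -12.    -9.    -6.    -3.     0.     3.     6.     9.  ]
 [ 27.5   27.25  27.25  27.25  27.75  27.25  27.25  27.75  27.5 ]
 [ 32.25  32.25  32.25  32.25  32.25  32.25  32.25  32.25  32.25]]
edge,line,gap 27.25 32.25 5.0
```

```bash
python3 -m jog '0 -0.001 0.008 0 0 0 1;0 -0.001 0.017 0 0 0 1;0 -0.001 0.026 0 0 0 1;0 -0.001 0.034 0 0 0 1;0 -0.001 0.042 0 0 0 1;0 -0.001 0.048 0 0 0 1;0 -0.001 0.05 0 0 0 1;0 -0.001 0.05 0 0 0 1'; python3 foot.py | grep -v '^\[\|^ '
```

```text
t: 24.75
ee_pos: [523.7, 27.6, 68.5]
orientation: [2.397, 2.031, 0.001]
ft_force: [-5.9, 1.3, 7.7]
width: 31.9
grasp_force: 30.0
t 24.75 tcp [523.7  27.6  68.5] y-ang -9.5 tilt 0.03 q [0.03 0.55 1.95 0.   0.65 0.19] w 31.9 F [-5.9  1.3  7.7]
edge,line,gap 27.5 32.25 4.75
```

```bash
python3 -m jog '0 0 0.003 0 0 0 1;0 0 0.003 0 0 0 1;0 0 0.003 0 0 0 1;0 0 0.003 0 0 0 1'; python3 foot.py | grep -v '^\[\|^ '
python3 - <<'E'
from h import *
for c in ("wrist","side","top"):
  m,T,im=snap(c,"e_%s.png"%c)
  for t in ("stamp","spot","bar_edge","pointer","tick"):
    for d in pinpoint(t,c):
        w=world(T,d["xyz"]); q=pix(m,T,w)
        if w[1]<200: print(c,t,round(d["confidence"],2),w.round(1),q.round())
E
```

```text
t: 25.2
ee_pos: [523.7, 27.6, 67.9]
orientation: [2.397, 2.031, 0.001]
ft_force: [-6.0, 0.4, 6.9]
width: 31.9
grasp_force: 30.0
t 25.2 tcp [523.7  27.6  67.9] y-ang -9.5 tilt 0.03 q [0.03 0.55 1.95 0.   0.65 0.19] w 31.9 F [-6.   0.4  6.9]
edge,line,gap 27.5 32.5 5.0
wrist stamp 0.59 [524.4  21.   18.1] [323. 274.]
wrist bar_edge 0.95 [543.1  26.4  13.1] [351. 259.]
wrist pointer 0.69 [516.7 -55.1  14. ] [330. 371.]
wrist tick 0.23 [543.3  20.5  12.3] [352. 267.]
side stamp 0.95 [521.7  29.   14.9] [326. 328.]
side spot 0.61 [520.5  27.3  11.3] [326. 330.]
side bar_edge 0.62 [541.6  21.   15.3] [337. 329.]
side pointer 0.8 [513.2 -57.8  14.1] [333. 363.]
side pointer 0.36 [ 7.01e+02 -1.71e+02  1.00e-01] [455. 398.]
side tick 0.82 [514.1 -52.8  10.4] [332. 362.]
top stamp 0.63 [527.4  21.6  14. ] [409. 258.]
top spot 0.58 [524.   26.2  16.5] [408. 259.]
top bar_edge 0.72 [542.2  20.   18.7] [410. 251.]
```

```bash
python3 -c "
from workcell import *
print(close_job())"
```

```text
the job is handed in; nothing more can be done
None
```

The job is handed in at about 26 s, with the arm still holding the stamp pressed. The bar was set so the pointer met the tick, and the stamp stands against the bar, centred in its box to within about 0.5 mm. The handle is about 12 mm down with about 7–8 N on the form. No result came back.

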